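# Pack the meter and shut the sampling case

### The arm

A 6-joint arm with a two-finger parallel gripper is mounted at the origin on the work surface. World frame = base frame: x ahead of the robot, y to its left, z up, the work surface at z = 0. Lengths are in mm, angles in rad, forces in N, time in s.
With the tool pointing down it reaches from about 275 to 750 mm from the base axis. Payload 10.2 kg.
Tool frame: the origin (TCP) lies between the finger pads; the fingertips stand 25 mm ahead of it and the grasp point (between the pads) lies 6 mm ahead of it; z points along the fingers, y is the line along which they close (so a half turn about z gives the same grasp; the last joint's range is limited). The gripper opens to 85 mm and grips with 20 to 120 N. Pads are 22 mm wide; open, the fingers measure 114 mm over their backs; the gripper's body (76 mm by 85 mm) begins 54 mm behind the grasp point. The pads swing forward as they close: fully open they stand 13 mm farther back than shut.
Start: joints at [1.073, 0.313, 1.498, -0, 1.331, -0.223], TCP at [142.474, 505.304, 256.294] pointing down, gripper open.
Joint ranges: [-2.94, 2.94], [-0.97, 2.17], [0.19, 2.56], [-1.23, 4.37], [0.02, 3.11], [-2.88, 2.88]. Speed limits (rad/s): [2.39, 2.39, 3.01, 3.14, 3.14, 3.14].

### API

Orientations are given as a unit quaternion [w, x, y, z].
In Python, from rig import ctrl, eyes, finish_job gives the robot as it stands.
- The arm moves only by the tool step_arm, never from a script. Its argument "increments" is a list of rows, each an object of numbers: "dx", "dy", "dz": the shift along the tool's x, y, z in units of 25 mm (1.0 is 25 mm); "wx", "wy", "wz": the turn, a rotation vector about the tool's x, y, z in units of 6 degrees (1.0 is 6 degrees). A call has 1 to 5 rows; each row shifts and turns the commanded pose from where the row before left it, along the tool's axes as they then stand; what a row does not reach is not made up. A row lasts 1/10 s, in which the tool goes at most 50 mm and 8.59 degrees, less where a joint would pass 70% of its speed; a pose out of reach is approached as far as the arm can. A call is refused whole if a number of a shift passes 1 or a number of a turn 1, either way. A call with a gripper value outside its range is refused whole. "fingers" is the finger opening in mm, from 0 to 85.4, set as the call begins (left out, the last holds). The fingers move at their own pace and stop on an object; "squeeze" is the grip in N (left out, the last holds). Time passes only in rows, so rows that do not move let the fingers close. It gives the time, the measured TCP pose, the force, the opening and the grip force at its end, in the units of the state.
- ctrl.sense(): the state, without advancing time (a new reading comes with each control period).
- eyes.capture(name): name is "side" or "top"; returns a dict with "frame" (400x640x3 uint8, blue, green, red), "fx", "fy", "cx", "cy" (pixels), "k1" (the pictures are not rectified: a ray, as slopes to the right and down, at radius r is drawn at 1 + k1 r^2 times it, then the intrinsics apply), "R" (3x3) and "t" (3): a world point X has camera coordinates R X + t. Camera axes: x right, y down, z forward; pixel columns grow to the right and rows downward; lengths in mm; the calibration is good to about 2 mm. A picture is of the moment at which its call begins. There is no depth.
- finish_job(): hands the job in; it is judged then, once.
Trained networks look in the newest picture that a camera, given by its name, has taken for a name from the list of things; names that differ only in an ending like _2 or _b are one class to them, and where a whole thing is asked for, a point or a joint stands for the part that bears it (a point fixed in the world has none). Each returns a list of dicts, best first, with "p" (0 to 1); they miss things now and then, are a little off and sometimes report something else, mostly with a low value. They report only what shows in the picture. A call takes as long as a camera call. They do not tell look-alikes from the thing itself.
- eyes.cut_out(camera, label): "mask" (400x640 bool, what is visible of it).
- eyes.landmark_of(camera, label): "point" ([x, y, z] in mm, in the coordinates of the camera as it stood for that picture, good to about 4 mm: a listed point, or the origin of a listed thing).
The state is a dict: "time_s": time; "joints": joint angles; "dq": joint speeds; "tau": joint torques, N m; "eef_pos": TCP position; "ee_rot": TCP orientation; "force": force on the tool from outside, world axes, zero at the start; "wrist_torque": the same for the moment, N m; "grip_width": opening from 0.0 (shut) to 1.0 (fully open); "grip_force": force on a finger pad.
Only numpy, scipy, OpenCV 4.12 (cv2) and the standard library are available. Lean on these libraries where they do the work, as an engineer would, in place of code of your own. Each camera call takes 0.05 s, during which the arm holds its last target. There are 200 camera calls.

### The job

Pack the field sampling case: lay the yellow handheld meter flat, screen up, in the case's large empty front bay (set it down, do not drop it), and only then lower the lid gently, without slamming it, until it is fully shut. Leave the jar, the tall green bottle, the green box and the tin already in the case where they are.

Things in the scene. Friction and masses are not known exactly. Their poses are not given: they have to be found in the camera images.
- case: Open navy case, aluminium edges, 180 (x) x 270 (y) x 85 high without lid, walls 6, fixed to the bench. Origin: centre of underside; x from its front to its hinge side (away from the robot), z up. Foam bed 30 above the bench; dividers (tops at 75) part a large front bay, a slot at its right (63 in y) holding a teal tin, and a 56 wide rear bay with five bottles 80 high.
- bay (a point): Centre of the foam floor of the large empty front bay, 108 (case x) x 191 (case y), 30 above the bench; in the case frame at (-30, 33.5, 30). Walls stand 55 above it (dividers 45). Axes as the case.
- lid (a joint): Angle of the case's lid: 0 fully closed, grows as it opens, 1.57 upright, 1.95 fully back. The stiff hinge keeps the lid where it is left, at any angle; moving it takes about 3 N at the front edge.
- lid_hinge (a point): Middle of the hinge line, which runs along the case's y; in the case frame at (90, 0, 85.5). It turns with the lid: its x axis points in the lid's plane from the front edge towards the hinge, its z axis out of the lid's outer (upper) face.
- lid_tab (a point): Tip of the orange pull tab, middle of the lid's front edge, 205 from the hinge line. Lid: navy panel 180 x 270 x 12 thick, inner face in the hinge line's plane. Tab: 70 wide, 10 thick, juts 25 past the lid's edge. Under the front edge an aluminium lip, 80 wide, 16 deep (165 to 172 from the hinge), drops behind the case's front rim when shut.
- meter: Yellow handheld meter with black face, screen and keys, 140 (x) x 45 (y) x 34 (z), about 0.2 kg, lying on its back on the bench. Origin: centre of its underside; z points out of the screen side.
- tin: Teal and white box, 85 x 45 x 42 high, already packed in the slot at the right of the case. Origin: centre of its underside. To be left alone.
- jar: Bystander to be left alone: round jar, 60 diameter x 100 high, blue cap. Origin: centre of its underside.
- swab_box: Bystander to be left alone: green and white box, 100 x 70 x 50. Origin: centre of its underside.
- spray: Bystander to be left alone: tall green bottle, white cap, 70 diameter x 180 high. Origin: centre of its underside.
There are look-alikes about, which are no part of the job. Of the things like the meter, leave any that is blue; of the rest the smaller one is meant.

How it is judged (in metres and radians):
On the way, in this order (a step that is already met when the one before it is completed fails the run):
1. the meter lies flat, screen up, in the large front bay, let go, with the lid still open (z of meter in the frame of case between 0.024 and 0.036 m and horizontal distance between meter and bay below 0.055 m and angle between meter's own z axis and vertical below 0.12 rad and contact force between the fingers and meter below 0.1 N and linear speed of meter below 0.03 m/s and value of joint lid above 0.7 rad), for 0.2 s.
2. the lid is fully shut (value of joint lid below 0.035 rad), for 0.2 s.
At the end, for the whole second after the job is handed in: The meter rests flat and screen up (within 0.12 rad) on the foam of the front bay (within 6 mm of the foam's height, within 55 mm of the bay's centre); the lid is within 0.035 rad of fully shut; no bystander has moved more than 30 mm or tipped more than 0.4 rad (z of meter in the frame of case between 0.024 and 0.036 m and horizontal distance between meter and bay below 0.055 m and angle between meter's own z axis and vertical below 0.12 rad and value of joint lid below 0.035 rad and linear speed of meter below 0.03 m/s and not (distance of any of jar, swab_box, spray, tin from where it was at the start of the episode above 0.03 m or angle between any of jar, swab_box, spray, tin's own z axis and vertical above 0.4 rad)); the robot touches nothing.
It fails at once if a bystander or the tin is moved more than 30 mm or tipped (distance of any of jar, swab_box, spray, tin from where it was at the start of the episode above 0.03 m or angle between any of jar, swab_box, spray, tin's own z axis and vertical above 0.4 rad).
It fails at once if the lid is slammed (closing faster than 2.5 rad/s) (velocity of joint lid below -2.5 rad/s).
It fails at once if the meter is dropped: it falls freely from more than about 4 cm (linear speed of meter above 0.9 m/s and contact force between the fingers and meter below 0.1 N).
It also fails if it takes over 64 s, if anything falls off the work surface, if the arm or the gripper's body presses on something with over 40 N, if the wrist force passes 120 N, or if a joint passes its speed limit or range.

## Working session

There is one attempt and no reset: what is moved stays moved. The work goes in short steps, Python scripts to look and compute and a tool call to move; the robot and the scene stay as the last step left them, time stands still between calls to the robot, and variables do not carry over. Pictures are saved under pics/ and viewed, at most 10 in all, crops included, and the job is handed in when it is done.

Besides the shell and the picture viewer there is one more tool, called after "Request:" as name(argument=value, ...), one argument or row to a line, values as JSON. step_arm: Moves the arm, as the interface text tells. Its arguments: {"type":"object","properties":{"increments":{"type":"array"},"fingers":{"type":"number"},"squeeze":{"type":"number"}},"required":["increments"]}

```bash
mkdir -p pics; cat > h.py <<'E'
import numpy as np,cv2
from rig import ctrl,eyes
def w(c,p): return np.array(c["R"]).T@(np.array(p)-np.array(c["t"]))
def ray(c,u,v):
    K=np.array([[c["fx"],0,c["cx"]],[0,c["fy"],c["cy"]],[0,0,1.]])
    q=cv2.undistortPoints(np.array([[[u,v]]],float),K,np.array([c["k1"],0,0,0.]))[0,0]
    R=np.array(c["R"]).T
    return -R@np.array(c["t"]),R@np.array([q[0],q[1],1])
def onz(c,u,v,z):
    o,d=ray(c,u,v); return o+d*(z-o[2])/d[2]
E
python3 - <<'E'
from h import *
ims=[]
for n in("side","top"):
    c=eyes.capture(n); cv2.imwrite(f"pics/{n}0.png",c["frame"])
    for l in["case","bay","lid_hinge","lid_tab","meter","tin","jar","swab_box","spray"]:
        for d in eyes.landmark_of(n,l):
            if d["p"]>.2: print(n,l,round(d["p"],2),w(c,d["point"]).round(0))
        if l=="meter":
            for d in eyes.cut_out(n,l):
                m=d["mask"].astype(np.uint8); ys,xs=np.nonzero(m)
                if len(xs): print(" mask",round(d["p"],2),len(xs),xs.mean().round(),ys.mean().round(),cv2.mean(c["frame"],m)[:3],cv2.minAreaRect(np.c_[xs,ys].astype(np.float32)))
print(ctrl.sense())
E
```

```text
side case 0.73 [484. -55.   0.]
side bay 0.76 [462. -13.  33.]
side bay 0.69 [429. 369.   6.]
side bay 0.33 [609. 333.  -1.]
side lid_hinge 0.77 [577. -69.  87.]
side lid_tab 0.93 [631. -85. 281.]
side meter 0.95 [582. 495.   4.]
side meter 0.73 [212. 367.   1.]
side meter 0.62 [608. 332.  -1.]
 mask 0.83 1222 353.0 303.0 (48.733224222585925, 108.81178396072013, 117.16612111292963) ((354.6600341796875, 303.1199951171875), (25.07244873046875, 54.85984420776367), 70.55996704101562)
 mask 0.6 817 230.0 305.0 (188.18727050183597, 120.8408812729498, 85.43941248470011) ((229.70591735839844, 304.676513671875), (17.220029830932617, 49.477264404296875), 14.03624439239502)
 mask 0.59 699 244.0 258.0 (61.666666666666664, 152.35336194563664, 164.1645207439199) ((244.0, 258.0), (16.0, 44.0), 90.0)
side tin 0.71 [ 437. -142.   28.]
side jar 0.73 [ 434. -345.   -1.]
side jar 0.27 [429. 366.  -0.]
side swab_box 0.61 [430. 365.   1.]
side swab_box 0.38 [465. -16.  31.]
side spray 0.36 [ 433. -344.   -3.]
top case 0.66 [485. -55.  -1.]
top bay 0.69 [467. -18.  32.]
top lid_hinge 0.9 [570. -67.  84.]
t
[... 953 characters left out ...]
68.  88.]
{'time_s': 1.1, 'joints': array([ 1.07263543e+00,  3.12931876e-01,  1.49764857e+00,  9.64558535e-06,
        1.33102616e+00, -2.23405461e-01]), 'dq': array([-0.00166859,  0.0005188 , -0.00060068,  0.00044853,  0.00012364,
       -0.00048694]), 'tau': array([ 2.25534575e-03, -4.12158859e+01, -2.59905946e+01, -8.32894398e-05,
        4.28874537e-04,  1.28185665e-06]), 'eef_pos': array([142.46096396, 505.32309622, 256.29724009]), 'ee_rot': array([-6.84535814e-06,  1.36947146e-01,  9.90578356e-01, -4.87197382e-06]), 'force': array([ 0.33121326, -0.39092182,  0.25338525]), 'wrist_torque': array([-0.00394231, -0.01495036,  0.0138656 ]), 'grip_force': 0.0, 'grip_width': 1.001984303708277}
```

View pics/side0.png

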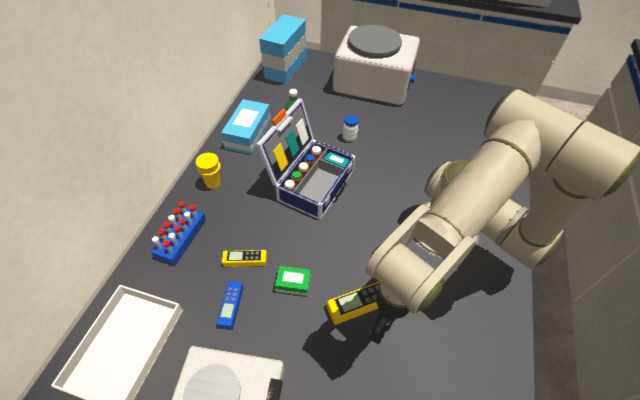

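View pics/top0.png

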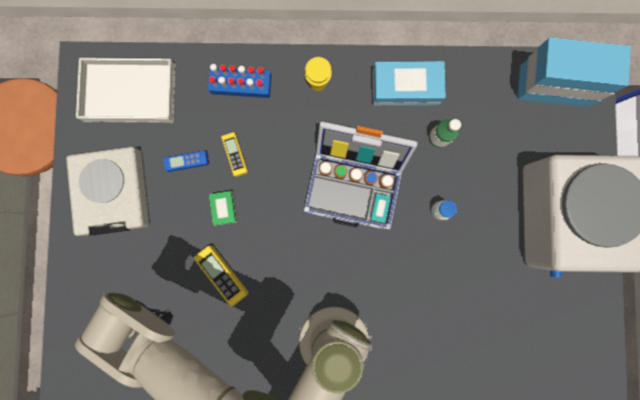

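The meter to pick is the small yellow one (top view about (235,154), world about (609,331)). The larger yellow one at (220,275) and the blue one at (186,161) stay. The lid stands open past upright, with the orange tab at (369,131) in the top view.

Next I'll refine the meter and case poses.

```bash
cat >> h.py <<'E'
from scipy.optimize import minimize,least_squares
from scipy.spatial.transform import Rotation as Ro
def proj(c,P):
    K=np.array([[c["fx"],0,c["cx"]],[0,c["fy"],c["cy"]],[0,0,1.]])
    return cv2.projectPoints(np.asarray(P,float),cv2.Rodrigues(np.array(c["R"],float))[0],np.array(c["t"],float),K,np.array([c["k1"],0,0,0.]))[0][:,0]
def boxfit(obs,p0,size,z0=0):
    L,W,H=size; S=8
    def f(p):
        B=np.array([[sx*L/2,sy*W/2,z]for sx in(-1,1)for sy in(-1,1)for z in(0,H)])
        B=Ro.from_euler("z",p[2]/100).apply(B)+[p[0],p[1],z0]; e=0
        for c,m in obs:
            hull=cv2.convexHull(proj(c,B).astype(np.float32))
            im=np.zeros((400,640),np.uint8); cv2.fillConvexPoly(im,np.round(hull*16).astype(np.int32),1,cv2.LINE_AA,4)
            e+=1-(im&m).sum()/max((im|m).sum(),1)
        return e
    best=min((minimize(f,[p0[0],p0[1],a],method="Nelder-Mead",options=dict(initial_simplex=[[p0[0],p0[1],a],[p0[0]+8,p0[1],a],[p0[0],p0[1]+8,a],[p0[0],p0[1],a+15]]))for a in p0[2]),key=lambda r:r.fun)
    return best.x*[1,1,.01],best.fun
def maskat(n,c,l,P):
    q=proj(c,[P])[0]
    ms=[d["mask"]for d in eyes.cut_out(n,l)]
    ms=[m for m in ms if m.any() and np.hypot(*(np.argwhere(m).mean(0)[::-1]-q))<25]
    return ms[0].astype(np.uint8) if ms else None
E
python3 - <<'E'
from h import *
obs=[];pts={}
for n in("side","top"):
    c=eyes.capture(n); m=maskat(n,c,"meter",[609,331,17])
    if m is not None: obs.append((c,m))
    for l,a in[("case",[484,-55,0]),("bay",[463,-16,32]),("lid_hinge",[573,-68,86]),("lid_tab",[631,-85,281])]:
        for d in eyes.landmark_of(n,l):
            p=w(c,d["point"])
            if np.linalg.norm(p-a)<25: pts.setdefault(l,[]).append(p)
print(len(obs))
for o in(obs,obs[:1],obs[1:]): print(boxfit(o,[609,331,[-30,0,30]],(140,45,34)) if o else None)
def res(p):
    x,y,yaw,a=p; R=Ro.from_euler("z",yaw)
    M=dict(case=[0,0,0],bay=[-30,33.5,30],lid_hinge=[90,0,85.5],lid_tab=[90-205*np.cos(a),0,85.5+205*np.sin(a)])
    return np.concatenate([(q-R.apply(M[k])-[x,y,0]) for k in pts for q in pts[k]])
r=least_squares(res,[484,-55,-.15,1.86],x_scale=[10,10,.1,.1]);print(r.x,res(r.x).reshape(-1,3).round(1).tolist())
# yaw of case: green swab box etc not needed
print(Ro.from_quat(np.roll(ctrl.sense()["ee_rot"],-1)).as_matrix().round(3))
E
```

```text
2
(array([6.08382202e+02, 3.32835904e+02, 3.45192210e-01]), np.float64(0.19288824383164005))
(array([6.10232541e+02, 3.31918014e+02, 2.99409771e-01]), np.float64(0.09090909090909094))
(array([6.08340529e+02, 3.32772322e+02, 3.43699338e-01]), np.float64(0.09288824383164007))
[ 4.86284147e+02 -5.48807525e+01 -2.01043914e-01  1.84531684e+00] [[-2.0, -0.5, -1.2], [-0.6, 0.5, -0.4], [2.2, 0.4, -1.9], [3.8, -4.3, -1.5], [1.7, 3.8, 2.4], [-3.9, 2.4, 0.2], [0.8, -3.5, 0.7], [-1.9, 1.2, -3.0]]
[[-0.962  0.271  0.   ]
 [ 0.271  0.962  0.   ]
 [ 0.     0.    -1.   ]]
```

Request:
step_arm(
  increments=[
    {"wz": -0.96,"dx": -0.5},
    {"wz": -0.96,"dx": -0.5},
    {"wz": -0.96,"dx": -0.5},
    {"wz": -0.96,"dx": -0.5},
    {"wz": -0.96,"dx": -0.5},
  ],
  fingers=85,
  squeeze=40,
)

```text
invalid input at $.increments[0]: expected keys dx, dy, dz, wx, wy, wz
```

```bash
cat >> h.py <<'E'
def plan(tx,ty,tz,ya):
    s=ctrl.sense(); R=Ro.from_quat(np.roll(s["ee_rot"],-1)).as_matrix()
    cur=np.arctan2(R[1,1],R[0,1]); d=(ya-cur+np.pi)%(2*np.pi)-np.pi
    D=np.array([tx,ty,tz])-s["eef_pos"]
    R2=Ro.from_euler("z",d).as_matrix()@R
    print("t",s["time_s"],"pos",s["eef_pos"].round(1),"yaw",cur.round(3),"tilt",R[:,2].round(3),"F",s["force"].round(1),"grip",s["grip_width"],s["grip_force"])
    print("wz total (units)",(-np.degrees(d)/6).round(2),"now-frame units",(R.T@D/25).round(2),"after-turn units",(R2.T@D/25).round(2))
E
python3 - <<'E'
from h import *
plan(608.5,332.5,200,1.9)
c=eyes.capture("top"); f=cv2.resize(c["frame"][110:240,290:430],None,fx=4,fy=4,interpolation=cv2.INTER_CUBIC)
for yaw,col in((-.15,(0,0,255)),(-.2,(0,255,0))):
    P=Ro.from_euler("z",yaw).apply([[-90,-135,85],[-90,135,85],[90,135,85],[90,-135,85]])+[485.5,-55,0]
    cv2.polylines(f,[((proj(c,P)-[290,110])*4+2).astype(np.int32)],True,col,1)
cv2.imwrite("pics/c1.png",f)
E
```

```text
t 1.7 pos [142.5 505.3 256.3] yaw 1.296 tilt [ 0.  0. -1.] F [-0.1 -0.7 -0.1] grip 1.0025384195093783 0.0
wz total (units) -5.77 now-frame units [-19.82  -1.6    2.25] after-turn units [-15.41 -12.57   2.25]
```

View pics/c1.png

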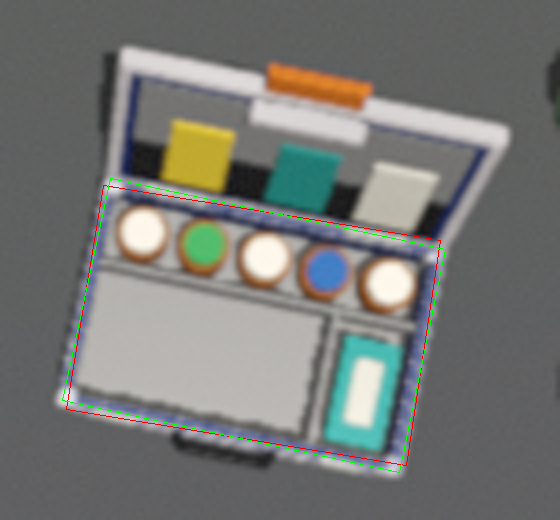

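The crop shows that the green outline (yaw -0.20) matches the case rim, with corners at (63,400) and (400,471). The bay centre is about (462,-16).

Request:
step_arm(
  increments=[
    {"dx": -0.8,"dy": 0,"dz": 0,"wx": 0,"wy": 0,"wz": -0.96},
    {"dx": -0.8,"dy": 0,"dz": 0,"wx": 0,"wy": 0,"wz": -0.96},
    {"dx": -0.8,"dy": 0,"dz": 0,"wx": 0,"wy": 0,"wz": -0.96},
    {"dx": -0.8,"dy": 0,"dz": 0,"wx": 0,"wy": 0,"wz": -0.96},
    {"dx": -0.8,"dy": 0,"dz": 0,"wx": 0,"wy": 0,"wz": -0.96},
  ],
  fingers=85,
  squeeze=40,
)

```text
time_s: 2.25
eef_pos: [242.0, 497.9, 256.4]
ee_rot: [0.0, -0.116, 0.993, 0.0]
force: [-1.2, -0.4, -0.0]
grip_width: 0.997
grip_force: 0.0
```

```bash
python3 -c "
from h import *
plan(608.5,332.5,150,1.9)"
```

```text
t 2.25 pos [242.  497.9 256.4] yaw 1.803 tilt [ 0.  0. -1.] F [-1.2 -0.4 -0. ] grip 0.9971626559642479 0.0
wz total (units) -0.93 now-frame units [-12.75  -9.81   4.26] after-turn units [-11.73 -11.     4.26]
```

Request:
step_arm(
  increments=[
    {"dx": 0,"dy": 0,"dz": 0,"wx": 0,"wy": 0,"wz": -0.93},
    {"dx": -0.85,"dy": -0.8,"dz": 0.3,"wx": 0,"wy": 0,"wz": 0},
    {"dx": -0.85,"dy": -0.8,"dz": 0.3,"wx": 0,"wy": 0,"wz": 0},
    {"dx": -0.85,"dy": -0.8,"dz": 0.3,"wx": 0,"wy": 0,"wz": 0},
    {"dx": -0.85,"dy": -0.8,"dz": 0.3,"wx": 0,"wy": 0,"wz": 0},
  ],
)

```text
time_s: 2.75
eef_pos: [348.3, 448.8, 226.0]
ee_rot: [0.0, -0.162, 0.987, 0.0]
force: [-0.2, -0.4, -0.3]
grip_width: 0.998
grip_force: 0.0
```

Request:
step_arm(
  increments=[
    {"dx": -0.85,"dy": -0.8,"dz": 0.3,"wx": 0,"wy": 0,"wz": 0},
    {"dx": -0.85,"dy": -0.8,"dz": 0.3,"wx": 0,"wy": 0,"wz": 0},
    {"dx": -0.85,"dy": -0.8,"dz": 0.3,"wx": 0,"wy": 0,"wz": 0},
    {"dx": -0.85,"dy": -0.8,"dz": 0.3,"wx": 0,"wy": 0,"wz": 0},
    {"dx": -0.85,"dy": -0.8,"dz": 0.3,"wx": 0,"wy": 0,"wz": 0},
  ],
)

```text
time_s: 3.25
eef_pos: [481.0, 388.0, 188.4]
ee_rot: [-0.0, -0.162, 0.987, 0.0]
force: [-0.4, 1.1, -0.5]
grip_width: 0.994
grip_force: 0.0
```

```bash
python3 -c "
from h import *
plan(608.5,332.5,100,1.9)"
```

```text
t 3.25 pos [481.  388.  188.4] yaw 1.896 tilt [-0.  0. -1.] F [-0.4  1.1 -0.5] grip 0.9936886070243872 0.0
wz total (units) -0.04 now-frame units [-4.12 -3.73  3.54] after-turn units [-4.11 -3.75  3.54]
```

Request:
step_arm(
  increments=[
    {"dx": -0.82,"dy": -0.75,"dz": 0.6,"wx": 0,"wy": 0,"wz": 0},
    {"dx": -0.82,"dy": -0.75,"dz": 0.6,"wx": 0,"wy": 0,"wz": 0},
    {"dx": -0.82,"dy": -0.75,"dz": 0.6,"wx": 0,"wy": 0,"wz": 0},
    {"dx": -0.82,"dy": -0.75,"dz": 0.6,"wx": 0,"wy": 0,"wz": 0},
    {"dx": -0.82,"dy": -0.75,"dz": 0.6,"wx": 0,"wy": 0,"wz": 0},
  ],
)

```text
time_s: 3.75
eef_pos: [608.0, 331.9, 113.0]
ee_rot: [-0.0, -0.162, 0.987, 0.0]
force: [-0.3, 0.4, 0.8]
grip_width: 0.997
grip_force: 0.0
```

Request:
step_arm(
  increments=[
    {"dx": 0,"dy": 0,"dz": 0.4,"wx": 0,"wy": 0,"wz": 0},
    {"dx": 0,"dy": 0,"dz": 0,"wx": 0,"wy": 0,"wz": 0},
  ],
)

```text
time_s: 3.95
eef_pos: [606.3, 332.1, 101.8]
ee_rot: [-0.002, -0.162, 0.987, -0.0]
force: [-0.7, -0.2, -0.3]
grip_width: 0.996
grip_force: 0.0
```

```bash
python3 - <<'E'
from h import *
plan(608.5,332.5,29,1.9)
c=eyes.capture("side"); cv2.imwrite("pics/s2.png",cv2.resize(c["frame"][200:300,170:330],None,fx=5,fy=5,interpolation=cv2.INTER_CUBIC))
E
```

```text
t 3.95 pos [606.3 332.1 101.8] yaw 1.895 tilt [-0.003 -0.001 -1.   ] F [-0.7 -0.2 -0.3] grip 0.9964908982803686 0.0
wz total (units) -0.04 now-frame units [-0.1  -0.01  2.91] after-turn units [-0.1  -0.01  2.91]
```

View pics/s2.png

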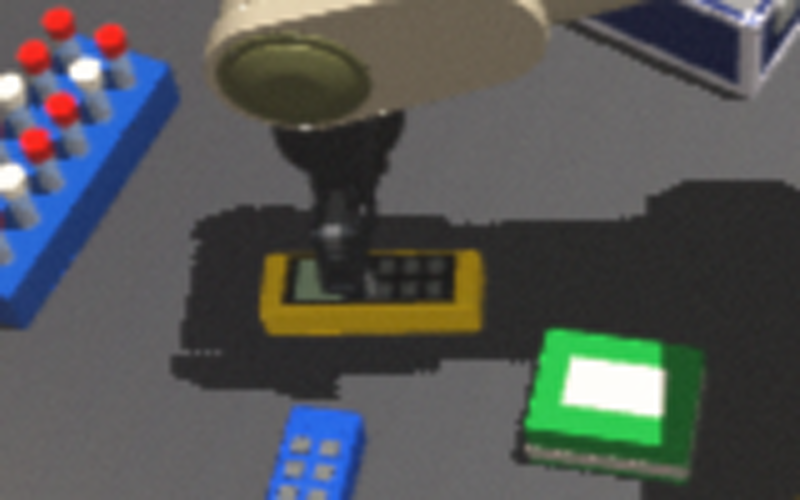

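The side crop shows the gripper over the middle of the small yellow meter at about (370,290). I'll descend and grip.

Request:
step_arm(
  increments=[
    {"dx": -0.1,"dy": 0,"dz": 0.6,"wx": 0,"wy": 0,"wz": 0},
    {"dx": 0,"dy": 0,"dz": 0.6,"wx": 0,"wy": 0,"wz": 0},
    {"dx": 0,"dy": 0,"dz": 0.6,"wx": 0,"wy": 0,"wz": 0},
    {"dx": 0,"dy": 0,"dz": 0.6,"wx": 0,"wy": 0,"wz": 0},
    {"dx": 0,"dy": 0,"dz": 0.44,"wx": 0,"wy": 0,"wz": 0},
  ],
)

```text
time_s: 4.5
eef_pos: [608.8, 333.2, 30.8]
ee_rot: [-0.001, -0.162, 0.987, -0.0]
force: [-0.3, 0.5, 0.1]
grip_width: 0.996
grip_force: 0.0
```

Request:
step_arm(
  increments=[
    {"dx": 0,"dy": 0,"dz": 0,"wx": 0,"wy": 0,"wz": 0},
    {"dx": 0,"dy": 0,"dz": 0,"wx": 0,"wy": 0,"wz": 0},
    {"dx": 0,"dy": 0,"dz": 0,"wx": 0,"wy": 0,"wz": 0},
    {"dx": 0,"dy": 0,"dz": 0,"wx": 0,"wy": 0,"wz": 0},
    {"dx": 0,"dy": 0,"dz": 0,"wx": 0,"wy": 0,"wz": 0},
  ],
  fingers=30,
  squeeze=40,
)

```text
time_s: 5.0
eef_pos: [609.9, 333.5, 33.9]
ee_rot: [0.001, -0.162, 0.987, 0.0]
force: [-0.6, 0.7, 5.1]
grip_width: 0.518
grip_force: 44.0
```

```bash
python3 - <<'E'
from h import *
plan(608.5,332.5,180,1.9)
E
```

```text
t 5.0 pos [609.9 333.5  33.9] yaw 1.896 tilt [ 0.002  0.001 -1.   ] F [-0.6  0.7  5.1] grip 0.5182474504568214 43.97934079170227
wz total (units) -0.04 now-frame units [ 0.05 -0.02 -5.84] after-turn units [ 0.05 -0.02 -5.84]
```

Request:
step_arm(
  increments=[
    {"dx": 0,"dy": 0,"dz": -0.5,"wx": 0,"wy": 0,"wz": 0},
    {"dx": 0,"dy": 0,"dz": -0.9,"wx": 0,"wy": 0,"wz": 0},
    {"dx": 0,"dy": 0,"dz": -0.9,"wx": 0,"wy": 0,"wz": 0},
    {"dx": 0,"dy": 0,"dz": -0.9,"wx": 0,"wy": 0,"wz": 0},
    {"dx": 0,"dy": 0,"dz": -0.9,"wx": 0,"wy": 0,"wz": 0},
  ],
)

```text
time_s: 5.5
eef_pos: [609.1, 333.1, 136.6]
ee_rot: [-0.0, -0.162, 0.987, -0.0]
force: [0.9, -0.5, -2.9]
grip_width: 0.519
grip_force: 43.2
```

Request:
step_arm(
  increments=[
    {"dx": 0,"dy": 0,"dz": -0.9,"wx": 0,"wy": 0,"wz": 0},
    {"dx": 0,"dy": 0,"dz": -0.9,"wx": 0,"wy": 0,"wz": 0},
    {"dx": 0,"dy": 0,"dz": -0.5,"wx": 0,"wy": 0,"wz": 0.5},
    {"dx": 0,"dy": 0,"dz": 0,"wx": 0,"wy": 0,"wz": 1},
    {"dx": 0,"dy": 0,"dz": 0,"wx": 0,"wy": 0,"wz": 1},
  ],
)

```text
time_s: 6.0
eef_pos: [609.2, 333.1, 193.7]
ee_rot: [0.0, -0.03, 1.0, -0.0]
force: [-0.5, -0.4, -2.5]
grip_width: 0.52
grip_force: 43.4
```

```bash
python3 - <<'E'
from h import *
plan(462,-16,180,-.2)
E
```

```text
t 6.0 pos [609.2 333.1 193.7] yaw 1.63 tilt [ 0. -0. -1.] F [-0.5 -0.4 -2.5] grip 0.5199277318227274 43.38955342769623
wz total (units) 17.47 now-frame units [  6.71 -13.59   0.55] after-turn units [-14.86  -3.     0.55]
```

Request:
step_arm(
  increments=[
    {"dx": 1,"dy": -0.7,"dz": 0,"wx": 0,"wy": 0,"wz": 0},
    {"dx": 1,"dy": -0.7,"dz": 0,"wx": 0,"wy": 0,"wz": 0},
    {"dx": 1,"dy": -0.7,"dz": 0,"wx": 0,"wy": 0,"wz": 0},
    {"dx": 1,"dy": -0.7,"dz": 0,"wx": 0,"wy": 0,"wz": 0},
    {"dx": 1,"dy": -0.7,"dz": 0,"wx": 0,"wy": 0,"wz": 0},
  ],
)

```text
time_s: 6.5
eef_pos: [488.8, 237.2, 193.2]
ee_rot: [-0.0, -0.032, 0.999, -0.0]
force: [0.6, -0.8, -2.3]
grip_width: 0.519
grip_force: 43.3
```

Request:
step_arm(
  increments=[
    {"dx": 0,"dy": 0,"dz": 0,"wx": 0,"wy": 0,"wz": 1},
    {"dx": 0,"dy": 0,"dz": 0,"wx": 0,"wy": 0,"wz": 1},
    {"dx": 0,"dy": 0,"dz": 0,"wx": 0,"wy": 0,"wz": 1},
    {"dx": 0,"dy": 0,"dz": 0,"wx": 0,"wy": 0,"wz": 1},
    {"dx": 0,"dy": 0,"dz": 0,"wx": 0,"wy": 0,"wz": 1},
  ],
)

```text
time_s: 7.0
eef_pos: [489.9, 237.9, 193.2]
ee_rot: [-0.0, 0.23, 0.973, -0.0]
force: [0.4, 0.4, -1.6]
grip_width: 0.52
grip_force: 43.4
```

Request:
step_arm(
  increments=[
    {"dx": 0,"dy": 0,"dz": 0,"wx": 0,"wy": 0,"wz": 1},
    {"dx": 0,"dy": 0,"dz": 0,"wx": 0,"wy": 0,"wz": 1},
    {"dx": 0,"dy": 0,"dz": 0,"wx": 0,"wy": 0,"wz": 1},
    {"dx": 0,"dy": 0,"dz": 0,"wx": 0,"wy": 0,"wz": 1},
    {"dx": 0,"dy": 0,"dz": 0,"wx": 0,"wy": 0,"wz": 1},
  ],
)

```text
time_s: 7.5
eef_pos: [489.9, 237.9, 193.2]
ee_rot: [-0.0, 0.474, 0.88, -0.0]
force: [-0.4, 0.6, -2.4]
grip_width: 0.514
grip_force: 43.4
```

Request:
step_arm(
  increments=[
    {"dx": 0,"dy": 0,"dz": 0,"wx": 0,"wy": 0,"wz": 1},
    {"dx": 0,"dy": 0,"dz": 0,"wx": 0,"wy": 0,"wz": 1},
    {"dx": 0,"dy": 0,"dz": 0,"wx": 0,"wy": 0,"wz": 1},
    {"dx": 0,"dy": 0,"dz": 0,"wx": 0,"wy": 0,"wz": 1},
    {"dx": 0,"dy": 0,"dz": 0,"wx": 0,"wy": 0,"wz": 1},
  ],
)

```text
time_s: 8.0
eef_pos: [489.9, 237.9, 193.2]
ee_rot: [0.0, 0.686, 0.728, -0.0]
force: [0.2, -0.2, -2.1]
grip_width: 0.514
grip_force: 43.4
```

```bash
python3 - <<'E'
from h import *
plan(462,-16,150,-.2)
E
```

```text
t 8.0 pos [489.9 237.9 193.2] yaw 0.059 tilt [-0. -0. -1.] F [ 0.2 -0.2 -2.1] grip 0.5139269175480468 43.388203382492065
wz total (units) 2.47 now-frame units [-10.07  -1.72   1.73] after-turn units [-10.17   0.92   1.73]
```

Request:
step_arm(
  increments=[
    {"dx": 0,"dy": 0,"dz": 0,"wx": 0,"wy": 0,"wz": 1},
    {"dx": 0,"dy": 0,"dz": 0,"wx": 0,"wy": 0,"wz": 1},
    {"dx": 0,"dy": 0,"dz": 0,"wx": 0,"wy": 0,"wz": 0.44},
    {"dx": -0.9,"dy": 0.08,"dz": 0,"wx": 0,"wy": 0,"wz": 0},
    {"dx": -0.9,"dy": 0.08,"dz": 0,"wx": 0,"wy": 0,"wz": 0},
  ],
)

```text
time_s: 8.5
eef_pos: [485.1, 192.7, 193.1]
ee_rot: [0.0, 0.771, 0.636, -0.0]
force: [0.9, -0.8, -1.7]
grip_width: 0.519
grip_force: 43.3
```

Request:
step_arm(
  increments=[
    {"dx": -0.9,"dy": 0.08,"dz": 0,"wx": 0,"wy": 0,"wz": 0},
    {"dx": -0.9,"dy": 0.08,"dz": 0,"wx": 0,"wy": 0,"wz": 0},
    {"dx": -0.9,"dy": 0.08,"dz": 0,"wx": 0,"wy": 0,"wz": 0},
    {"dx": -0.9,"dy": 0.08,"dz": 0,"wx": 0,"wy": 0,"wz": 0},
    {"dx": -0.9,"dy": 0.08,"dz": 0,"wx": 0,"wy": 0,"wz": 0},
  ],
)

```text
time_s: 9.0
eef_pos: [473.4, 79.8, 193.3]
ee_rot: [0.0, 0.772, 0.636, -0.0]
force: [0.3, 0.6, -2.2]
grip_width: 0.518
grip_force: 43.3
```

Request:
step_arm(
  increments=[
    {"dx": -0.9,"dy": 0.08,"dz": 0,"wx": 0,"wy": 0,"wz": 0},
    {"dx": -0.9,"dy": 0.08,"dz": 0,"wx": 0,"wy": 0,"wz": 0},
    {"dx": -0.9,"dy": 0.08,"dz": 0,"wx": 0,"wy": 0,"wz": 0},
    {"dx": -0.9,"dy": 0.08,"dz": 0,"wx": 0,"wy": 0,"wz": 0},
    {"dx": 0,"dy": 0,"dz": 0.5,"wx": 0,"wy": 0,"wz": 0},
  ],
)

```text
time_s: 9.5
eef_pos: [464.9, -11.3, 181.8]
ee_rot: [0.002, 0.772, 0.635, 0.001]
force: [-0.1, 1.1, -1.9]
grip_width: 0.52
grip_force: 43.4
```

```bash
python3 - <<'E'
from h import *
plan(462,-16,64,-.2)
for n in("side","top"):
    c=eyes.capture(n)
    q=proj(c,[[462,-16,100]])[0].astype(int)
    cv2.imwrite(f"pics/{n}3.png",cv2.resize(c["frame"][max(q[1]-60,0):q[1]+60,q[0]-80:q[0]+80],None,fx=5,fy=5,interpolation=cv2.INTER_CUBIC))
E
```

```text
t 9.5 pos [464.9 -11.3 181.8] yaw -0.194 tilt [ 0.003 -0.002 -1.   ] F [-0.1  1.1 -1.9] grip 0.5202832046704561 43.38516175746918
wz total (units) 0.05 now-frame units [-0.2  -0.09  4.71] after-turn units [-0.2  -0.09  4.71]
```

View pics/side3.png

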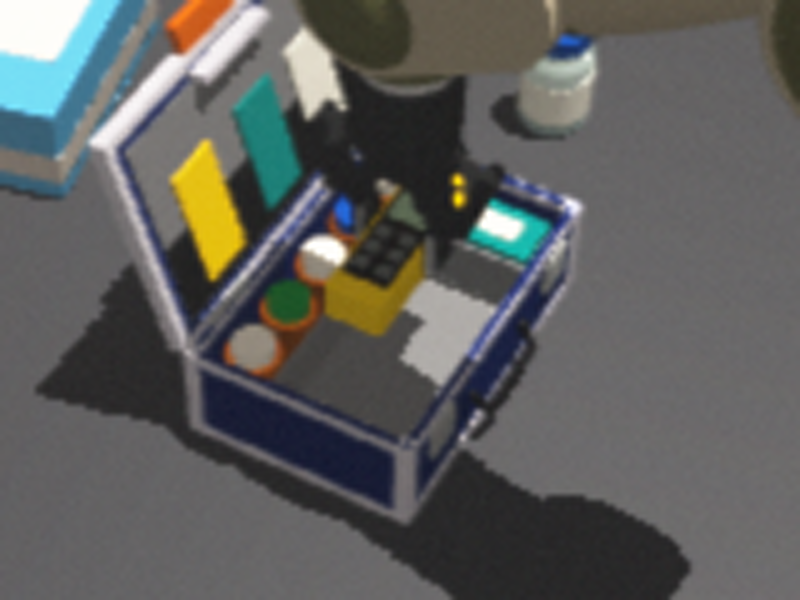

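The side crop shows the meter held level at (380,270) above the front bay, parallel to the case's long side and clear of the bottles.

Request:
step_arm(
  increments=[
    {"dx": -0.2,"dy": -0.08,"dz": 0.5,"wx": 0,"wy": 0,"wz": 0},
    {"dx": 0,"dy": 0,"dz": 0.7,"wx": 0,"wy": 0,"wz": 0},
    {"dx": 0,"dy": 0,"dz": 0.7,"wx": 0,"wy": 0,"wz": 0},
    {"dx": 0,"dy": 0,"dz": 0.6,"wx": 0,"wy": 0,"wz": 0},
    {"dx": 0,"dy": 0,"dz": 0.5,"wx": 0,"wy": 0,"wz": 0},
  ],
)

```text
time_s: 10.1
eef_pos: [461.6, -13.2, 105.2]
ee_rot: [-0.0, 0.771, 0.636, -0.0]
force: [-0.3, -0.6, -2.1]
grip_width: 0.52
grip_force: 43.4
```

Request:
step_arm(
  increments=[
    {"dx": 0,"dy": 0,"dz": 0.5,"wx": 0,"wy": 0,"wz": 0},
    {"dx": 0,"dy": 0,"dz": 0.4,"wx": 0,"wy": 0,"wz": 0},
    {"dx": 0,"dy": 0,"dz": 0.3,"wx": 0,"wy": 0,"wz": 0},
    {"dx": 0,"dy": 0,"dz": 0.2,"wx": 0,"wy": 0,"wz": 0},
    {"dx": 0,"dy": 0,"dz": 0,"wx": 0,"wy": 0,"wz": 0},
  ],
)

```text
time_s: 10.6
eef_pos: [461.5, -13.6, 70.0]
ee_rot: [-0.0, 0.772, 0.636, -0.0]
force: [-0.4, -0.4, -0.9]
grip_width: 0.519
grip_force: 43.3
```

```bash
python3 - <<'E'
from h import *
plan(462,-16,64,-.2)
E
```

```text
t 10.6 pos [461.5 -13.6  70. ] yaw -0.192 tilt [-0.001  0.    -1.   ] F [-0.4 -0.4 -0.9] grip 0.5192116904812532 43.343178033828735
wz total (units) 0.08 now-frame units [-0.09  0.04  0.24] after-turn units [-0.09  0.04  0.24]
```

Request:
step_arm(
  increments=[
    {"dx": 0,"dy": 0,"dz": 0.1,"wx": 0,"wy": 0,"wz": 0},
    {"dx": 0,"dy": 0,"dz": 0.08,"wx": 0,"wy": 0,"wz": 0},
    {"dx": 0,"dy": 0,"dz": 0,"wx": 0,"wy": 0,"wz": 0},
  ],
)

```text
time_s: 10.9
eef_pos: [461.6, -13.7, 65.7]
ee_rot: [-0.0, 0.772, 0.636, -0.0]
force: [-1.0, 1.1, -1.9]
grip_width: 0.514
grip_force: 43.3
```

Request:
step_arm(
  increments=[
    {"dx": 0,"dy": 0,"dz": 0.06,"wx": 0,"wy": 0,"wz": 0},
    {"dx": 0,"dy": 0,"dz": 0,"wx": 0,"wy": 0,"wz": 0},
  ],
)

```text
time_s: 11.1
eef_pos: [461.6, -13.6, 64.2]
ee_rot: [-0.0, 0.772, 0.636, -0.0]
force: [0.0, -0.5, -2.2]
grip_width: 0.52
grip_force: 43.3
```

Request:
step_arm(
  increments=[
    {"dx": 0,"dy": 0,"dz": 0.06,"wx": 0,"wy": 0,"wz": 0},
    {"dx": 0,"dy": 0,"dz": 0,"wx": 0,"wy": 0,"wz": 0},
  ],
)

```text
time_s: 11.3
eef_pos: [461.7, -13.7, 63.8]
ee_rot: [0.0, 0.772, 0.636, 0.0]
force: [-5.1, 1.2, 12.9]
grip_width: 0.514
grip_force: 45.1
```

Request:
step_arm(
  increments=[
    {"dx": 0,"dy": 0,"dz": 0.04,"wx": 0,"wy": 0,"wz": 0},
    {"dx": 0,"dy": 0,"dz": 0,"wx": 0,"wy": 0,"wz": 0},
  ],
)

```text
time_s: 11.5
eef_pos: [461.7, -13.7, 63.8]
ee_rot: [0.0, 0.772, 0.636, 0.0]
force: [-10.8, 2.0, 27.8]
grip_width: 0.514
grip_force: 46.9
```

The meter is down on the foam at the expected height. I'll ease off and open partway.

Request:
step_arm(
  increments=[
    {"dx": 0,"dy": 0,"dz": -0.07,"wx": 0,"wy": 0,"wz": 0},
    {"dx": 0,"dy": 0,"dz": 0,"wx": 0,"wy": 0,"wz": 0},
  ],
)

```text
time_s: 11.7
eef_pos: [461.8, -13.7, 63.8]
ee_rot: [0.0, 0.772, 0.636, 0.0]
force: [0.4, 1.2, 7.1]
grip_width: 0.517
grip_force: 44.6
```

Request:
step_arm(
  increments=[
    {"dx": 0,"dy": 0,"dz": 0,"wx": 0,"wy": 0,"wz": 0},
    {"dx": 0,"dy": 0,"dz": 0,"wx": 0,"wy": 0,"wz": 0},
    {"dx": 0,"dy": 0,"dz": 0,"wx": 0,"wy": 0,"wz": 0},
  ],
  fingers=58,
)

```text
time_s: 12.0
eef_pos: [461.6, -13.7, 63.4]
ee_rot: [-0.0, 0.772, 0.636, -0.0]
force: [-0.8, -0.3, 0.4]
grip_width: 0.678
grip_force: 0.0
```

Request:
step_arm(
  increments=[
    {"dx": 0,"dy": 0,"dz": -0.2,"wx": 0,"wy": 0,"wz": 0},
    {"dx": 0,"dy": 0,"dz": -0.3,"wx": 0,"wy": 0,"wz": 0},
    {"dx": 0,"dy": 0,"dz": -0.5,"wx": 0,"wy": 0,"wz": 0},
    {"dx": 0,"dy": 0,"dz": -0.8,"wx": 0,"wy": 0,"wz": 0},
    {"dx": 0,"dy": 0,"dz": -0.9,"wx": 0,"wy": 0,"wz": 0},
  ],
)

```text
time_s: 12.5
eef_pos: [461.5, -13.6, 132.1]
ee_rot: [-0.0, 0.772, 0.636, -0.0]
force: [-0.5, 0.6, 0.4]
grip_width: 0.68
grip_force: 0.0
```

Request:
step_arm(
  increments=[
    {"dx": 0,"dy": -0.5,"dz": -1,"wx": 0,"wy": 0,"wz": 0},
    {"dx": 0,"dy": -0.5,"dz": -1,"wx": 0,"wy": 0,"wz": 0},
    {"dx": 0,"dy": -0.5,"dz": -1,"wx": 0,"wy": 0,"wz": 0},
    {"dx": 0,"dy": -0.5,"dz": -1,"wx": 0,"wy": 0,"wz": 0},
    {"dx": 0,"dy": -0.5,"dz": -1,"wx": 0,"wy": 0,"wz": 0},
  ],
)

```text
time_s: 13.0
eef_pos: [399.5, -1.5, 257.7]
ee_rot: [0.0, 0.772, 0.636, 0.0]
force: [1.2, -0.2, 0.1]
grip_width: 0.682
grip_force: 0.0
```

```bash
python3 - <<'E'
from h import *
plan(670,-93,380,-.2)
for n in("side","top"):
    c=eyes.capture(n)
    if n=="side": cv2.imwrite(f"pics/s4.png",cv2.resize(c["frame"][90:220,240:400],None,fx=4,fy=4,interpolation=cv2.INTER_CUBIC))
    for l in("meter","lid_tab","lid_hinge"):
        for d in eyes.landmark_of(n,l): print(n,l,round(d["p"],2),w(c,d["point"]).round(0))
E
```

```text
t 13.0 pos [399.5  -1.5 257.7] yaw -0.192 tilt [ 0.001 -0.    -1.   ] F [ 1.2 -0.2  0.1] grip 0.6816294772361702 0.0
wz total (units) 0.08 now-frame units [-1.53 11.32 -4.88] after-turn units [-1.44 11.34 -4.88]
side meter 0.77 [581. 495.   3.]
side meter 0.73 [457. -15.  32.]
side meter 0.69 [212. 369.   1.]
side lid_tab 0.82 [631. -85. 282.]
side lid_hinge 0.7 [578. -69.  91.]
top meter 0.7 [210. 369.  -5.]
top meter 0.55 [585. 495.  -0.]
top lid_tab 0.96 [629. -85. 282.]
top lid_hinge 0.6 [571. -71.  83.]
```

View pics/s4.png

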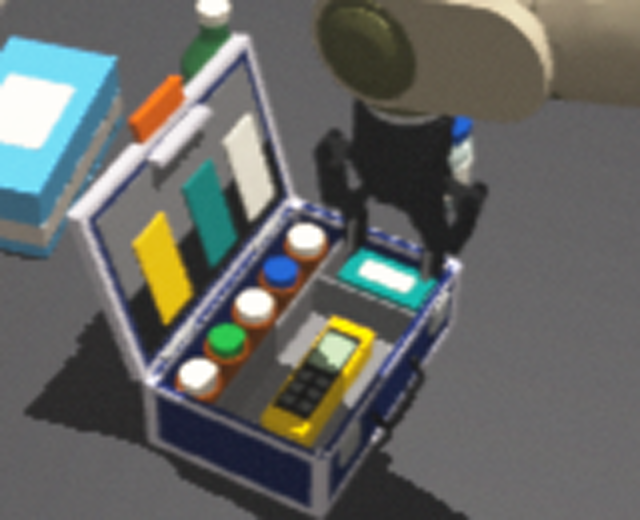

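The side crop shows the meter flat, screen up, at (320,380) in the front bay, with the lid still open. Next I'll go over the lid and behind the tab with the fingers closed.

Request:
step_arm(
  increments=[
    {"dx": 0,"dy": 0,"dz": -0.95,"wx": 0,"wy": 0,"wz": 0},
    {"dx": 0,"dy": 0,"dz": -0.95,"wx": 0,"wy": 0,"wz": 0},
    {"dx": 0,"dy": 0,"dz": -0.95,"wx": 0,"wy": 0,"wz": 0},
    {"dx": 0,"dy": 0,"dz": -0.95,"wx": 0,"wy": 0,"wz": 0},
    {"dx": 0,"dy": 0,"dz": -0.95,"wx": 0,"wy": 0,"wz": 0},
  ],
  fingers=0,
)

```text
time_s: 13.9
eef_pos: [400.3, -1.7, 375.2]
ee_rot: [-0.001, 0.772, 0.636, -0.0]
force: [0.2, -0.2, -0.4]
grip_width: -0.003
grip_force: 0.0
```

Request:
step_arm(
  increments=[
    {"dx": -0.3,"dy": 0.9,"dz": 0,"wx": 0,"wy": 0,"wz": 0},
    {"dx": -0.3,"dy": 0.9,"dz": 0,"wx": 0,"wy": 0,"wz": 0},
    {"dx": -0.3,"dy": 0.9,"dz": 0,"wx": 0,"wy": 0,"wz": 0},
    {"dx": -0.3,"dy": 0.9,"dz": 0,"wx": 0,"wy": 0,"wz": 0},
    {"dx": -0.24,"dy": 0.9,"dz": 0,"wx": 0,"wy": 0,"wz": 0},
  ],
)

```text
time_s: 14.4
eef_pos: [504.8, -59.2, 373.8]
ee_rot: [-0.001, 0.772, 0.636, -0.0]
force: [-0.1, 0.2, -0.7]
grip_width: 0.0
grip_force: 0.0
```

Request:
step_arm(
  increments=[
    {"dx": 0,"dy": 0.9,"dz": 0,"wx": 0,"wy": 0,"wz": 0},
    {"dx": 0,"dy": 0.9,"dz": 0,"wx": 0,"wy": 0,"wz": 0},
    {"dx": 0,"dy": 0.9,"dz": 0,"wx": 0,"wy": 0,"wz": 0},
    {"dx": 0,"dy": 0.9,"dz": 0,"wx": 0,"wy": 0,"wz": 0},
    {"dx": 0,"dy": 0.9,"dz": 0,"wx": 0,"wy": 0,"wz": 0},
  ],
)

```text
time_s: 14.9
eef_pos: [615.3, -80.2, 373.6]
ee_rot: [-0.001, 0.772, 0.636, -0.0]
force: [0.2, 0.6, 0.6]
grip_width: -0.001
grip_force: 0.0
```

Request:
step_arm(
  increments=[
    {"dx": 0,"dy": 0.9,"dz": 0,"wx": 0,"wy": 0,"wz": 0},
    {"dx": 0,"dy": 0.9,"dz": 0,"wx": 0,"wy": 0,"wz": 0},
    {"dx": 0,"dy": 0.5,"dz": 0,"wx": 0,"wy": 0,"wz": 0},
    {"dx": 0,"dy": 0,"dz": 0,"wx": 0,"wy": 0,"wz": 0},
  ],
)

```text
time_s: 15.3
eef_pos: [671.8, -91.4, 372.2]
ee_rot: [-0.001, 0.772, 0.636, -0.001]
force: [-0.2, 0.1, -1.1]
grip_width: 0.001
grip_force: 0.0
```

```bash
cat >> h.py <<'E'
def cs():
    s=ctrl.sense(); p=Ro.from_euler("z",.195).apply(s["eef_pos"]-[485,-55,0]); R=Ro.from_quat(np.roll(s["ee_rot"],-1)).as_matrix()
    print("t",s["time_s"],"case-frame TCP",p.round(1),"tilt",R[:,2].round(3),"F",s["force"].round(1),s["grip_width"],s["joints"].round(2))
E
python3 -c "
from h import *
cs()"
```

```text
t 15.3 case-frame TCP [190.3   0.5 372.2] tilt [-0.003  0.001 -1.   ] F [-0.2  0.1 -1.1] 0.0006490687174837622 [-0.31  0.67  0.65  0.    1.82 -0.12]
```

Request:
step_arm(
  increments=[
    {"dx": 0,"dy": 0,"dz": 0.8,"wx": 0,"wy": 0,"wz": 0},
    {"dx": 0,"dy": 0,"dz": 0.8,"wx": 0,"wy": 0,"wz": 0},
    {"dx": 0,"dy": 0,"dz": 0.8,"wx": 0,"wy": 0,"wz": 0},
    {"dx": 0,"dy": 0,"dz": 0.8,"wx": 0,"wy": 0,"wz": 0},
    {"dx": 0,"dy": 0,"dz": 0.3,"wx": 0,"wy": 0,"wz": 0},
  ],
)

```text
time_s: 15.8
eef_pos: [669.7, -90.7, 285.0]
ee_rot: [-0.002, 0.772, 0.636, -0.001]
force: [0.2, -0.1, 0.0]
grip_width: 0.001
grip_force: 0.0
```

Request:
step_arm(
  increments=[
    {"dx": 0,"dy": -0.3,"dz": 0,"wx": 0,"wy": 0,"wz": 0},
    {"dx": 0,"dy": -0.3,"dz": 0,"wx": 0,"wy": 0,"wz": 0},
    {"dx": 0,"dy": -0.3,"dz": 0,"wx": 0,"wy": 0,"wz": 0},
    {"dx": 0,"dy": -0.3,"dz": 0,"wx": 0,"wy": 0,"wz": 0},
  ],
)

```text
time_s: 16.2
eef_pos: [641.4, -85.3, 288.7]
ee_rot: [0.002, 0.772, 0.636, 0.001]
force: [4.6, -0.7, 2.5]
grip_width: 0.002
grip_force: 2.0
```

```bash
python3 - <<'E'
from h import *
cs()
c=eyes.capture("side"); cv2.imwrite(f"pics/s5.png",cv2.resize(c["frame"][60:220,220:420],None,fx=4,fy=3.75,interpolation=cv2.INTER_CUBIC))
E
```

```text
t 16.2 case-frame TCP [159.3   0.6 288.7] tilt [ 0.004 -0.001 -1.   ] F [ 4.6 -0.7  2.5] 0.0022641255677332017 [-0.31  0.58  1.02  0.    1.54 -0.12]
```

View pics/s5.png

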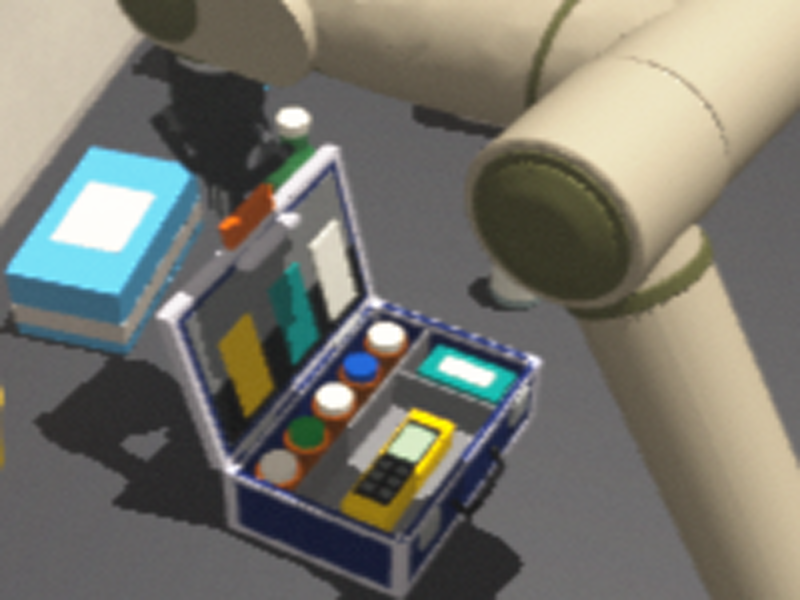

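The side crop shows the closed fingers behind the orange tab at (245,215), with light contact. The lid is starting to follow, so I'll sweep along its arc.

Request:
step_arm(
  increments=[
    {"dx": 0,"dy": -0.43,"dz": -0.1,"wx": 0,"wy": 0,"wz": 0},
    {"dx": 0,"dy": -0.43,"dz": -0.1,"wx": 0,"wy": 0,"wz": 0},
    {"dx": 0,"dy": -0.43,"dz": -0.1,"wx": 0,"wy": 0,"wz": 0},
    {"dx": 0,"dy": -0.43,"dz": -0.1,"wx": 0,"wy": 0,"wz": 0},
  ],
)

```text
time_s: 16.65
eef_pos: [598.8, -77.0, 297.5]
ee_rot: [0.0, 0.772, 0.636, 0.0]
force: [2.7, -0.4, -1.5]
grip_width: 0.0
grip_force: 1.2
```

```bash
python3 -c "
from h import *
cs()"
```

```text
t 16.65 case-frame TCP [115.9   0.5 297.5] tilt [ 0.001 -0.    -1.   ] F [ 2.7 -0.4 -1.5] 0.00023986533780386409 [-0.32  0.47  1.17  0.    1.5  -0.13]
```

Request:
step_arm(
  increments=[
    {"dx": 0,"dy": -0.49,"dz": 0.02,"wx": 0,"wy": 0,"wz": 0},
    {"dx": 0,"dy": -0.49,"dz": 0.03,"wx": 0,"wy": 0,"wz": 0},
    {"dx": 0,"dy": -0.49,"dz": 0.04,"wx": 0,"wy": 0,"wz": 0},
    {"dx": 0,"dy": -0.49,"dz": 0.05,"wx": 0,"wy": 0,"wz": 0},
  ],
)

```text
time_s: 17.05
eef_pos: [550.7, -67.6, 294.3]
ee_rot: [0.001, 0.772, 0.636, 0.001]
force: [3.3, 0.2, -1.2]
grip_width: -0.0
grip_force: 1.1
```

Request:
step_arm(
  increments=[
    {"dx": 0,"dy": -0.47,"dz": 0.11,"wx": 0,"wy": 0,"wz": 0},
    {"dx": 0,"dy": -0.47,"dz": 0.14,"wx": 0,"wy": 0,"wz": 0},
    {"dx": 0,"dy": -0.46,"dz": 0.18,"wx": 0,"wy": 0,"wz": 0},
    {"dx": 0,"dy": -0.46,"dz": 0.21,"wx": 0,"wy": 0,"wz": 0},
  ],
)

```text
time_s: 17.45
eef_pos: [505.1, -58.8, 278.6]
ee_rot: [0.001, 0.772, 0.636, 0.001]
force: [1.9, -0.8, 1.8]
grip_width: -0.0
grip_force: 1.1
```

```bash
python3 -c "
from h import *
cs()
c=eyes.capture('side'); 
for l in('lid_tab',):
  for n in ('side','top'):
    c=eyes.capture(n)
    for d in eyes.landmark_of(n,l): print(n,d['p'],Ro.from_euler('z',.195).apply(w(c,d['point'])-[485,-55,0]).round(0))
"
```

```text
t 17.45 case-frame TCP [2.050e+01 2.000e-01 2.786e+02] tilt [ 0.002 -0.001 -1.   ] F [ 1.9 -0.8  1.8] -0.0004805890046310916 [-0.35  0.26  1.51  0.    1.37 -0.15]
side 0.9 [ -4.   3. 271.]
top 0.62 [ -8.  -0. 270.]
```

Request:
step_arm(
  increments=[
    {"dx": 0,"dy": -0.43,"dz": 0.23,"wx": 0,"wy": 0,"wz": 0},
    {"dx": 0,"dy": -0.42,"dz": 0.26,"wx": 0,"wy": 0,"wz": 0},
    {"dx": 0,"dy": -0.4,"dz": 0.29,"wx": 0,"wy": 0,"wz": 0},
    {"dx": 0,"dy": -0.38,"dz": 0.31,"wx": 0,"wy": 0,"wz": 0},
  ],
)

```text
time_s: 18.1
eef_pos: [465.7, -51.2, 250.9]
ee_rot: [0.001, 0.772, 0.636, 0.0]
force: [0.7, 0.0, 2.4]
grip_width: -0.003
grip_force: 1.0
```

Request:
step_arm(
  increments=[
    {"dx": 0,"dy": -0.36,"dz": 0.34,"wx": 0,"wy": 0,"wz": 0},
    {"dx": 0,"dy": -0.34,"dz": 0.36,"wx": 0,"wy": 0,"wz": 0},
    {"dx": 0,"dy": -0.31,"dz": 0.38,"wx": 0,"wy": 0,"wz": 0},
    {"dx": 0,"dy": -0.29,"dz": 0.4,"wx": 0,"wy": 0,"wz": 0},
  ],
)

```text
time_s: 18.5
eef_pos: [433.4, -44.8, 213.7]
ee_rot: [-0.0, 0.772, 0.636, -0.0]
force: [-1.8, 1.4, 3.7]
grip_width: 0.002
grip_force: 1.9
```

Request:
step_arm(
  increments=[
    {"dx": 0,"dy": -0.26,"dz": 0.42,"wx": 0,"wy": 0,"wz": 0},
    {"dx": 0,"dy": -0.23,"dz": 0.44,"wx": 0,"wy": 0,"wz": 0},
    {"dx": 0,"dy": -0.2,"dz": 0.45,"wx": 0,"wy": 0,"wz": 0},
    {"dx": 0,"dy": -0.18,"dz": 0.45,"wx": 0,"wy": 0,"wz": 0},
  ],
)

```text
time_s: 18.9
eef_pos: [412.2, -40.7, 169.4]
ee_rot: [-0.0, 0.772, 0.636, -0.0]
force: [0.5, 0.4, 2.1]
grip_width: -0.001
grip_force: 0.7
```

```bash
python3 -c "
from h import *
cs()
for l in('lid_tab',):
  for n in ('side','top'):
    c=eyes.capture(n)
    for d in eyes.landmark_of(n,l): print(n,d['p'],Ro.from_euler('z',.195).apply(w(c,d['point'])-[485,-55,0]).round(0))
"
```

```text
t 18.9 case-frame TCP [-7.420e+01 -1.000e-01  1.694e+02] tilt [-0.  0. -1.] F [0.5 0.4 2.1] -0.0012247849799094078 [-0.38  0.17  1.93  0.    1.04 -0.19]
side 0.83 [-109.    1.  150.]
top 0.92 [-110.    3.  144.]
```

Request:
step_arm(
  increments=[
    {"dx": 0,"dy": -0.14,"dz": 0.4,"wx": 0,"wy": 0,"wz": 0},
    {"dx": 0,"dy": -0.11,"dz": 0.4,"wx": 0,"wy": 0,"wz": 0},
    {"dx": 0,"dy": -0.07,"dz": 0.4,"wx": 0,"wy": 0,"wz": 0},
    {"dx": 0,"dy": -0.04,"dz": 0.35,"wx": 0,"wy": 0,"wz": 0},
    {"dx": 0,"dy": 0,"dz": 0.2,"wx": 0,"wy": 0,"wz": 0},
  ],
)

```text
time_s: 19.6
eef_pos: [402.6, -38.8, 124.7]
ee_rot: [-0.001, 0.772, 0.636, -0.0]
force: [-0.5, 0.5, 0.8]
grip_width: 0.0
grip_force: 0.6
```

Request:
step_arm(
  increments=[
    {"dx": 0,"dy": 0,"dz": 0.1,"wx": 0,"wy": 0,"wz": 0},
    {"dx": 0,"dy": 0,"dz": 0.06,"wx": 0,"wy": 0,"wz": 0},
    {"dx": 0,"dy": 0,"dz": 0,"wx": 0,"wy": 0,"wz": 0},
  ],
)

```text
time_s: 19.9
eef_pos: [402.9, -38.8, 122.4]
ee_rot: [-0.0, 0.772, 0.636, -0.0]
force: [-7.3, 1.6, 12.3]
grip_width: 0.002
grip_force: 6.4
```

Request:
step_arm(
  increments=[
    {"dx": 0,"dy": 0,"dz": 0.04,"wx": 0,"wy": 0,"wz": 0},
    {"dx": 0,"dy": 0,"dz": 0,"wx": 0,"wy": 0,"wz": 0},
    {"dx": 0,"dy": 0,"dz": 0,"wx": 0,"wy": 0,"wz": 0},
  ],
)

```text
time_s: 20.2
eef_pos: [403.0, -38.8, 122.3]
ee_rot: [-0.0, 0.771, 0.636, -0.0]
force: [-10.2, 3.4, 25.6]
grip_width: 0.003
grip_force: 13.1
```

Request:
step_arm(
  increments=[
    {"dx": 0,"dy": 0,"dz": -0.3,"wx": 0,"wy": 0,"wz": 0},
    {"dx": 0,"dy": 0,"dz": -0.6,"wx": 0,"wy": 0,"wz": 0},
    {"dx": 0,"dy": 0,"dz": -0.9,"wx": 0,"wy": 0,"wz": 0},
    {"dx": 0,"dy": 0,"dz": -0.9,"wx": 0,"wy": 0,"wz": 0},
    {"dx": 0,"dy": 0,"dz": -0.9,"wx": 0,"wy": 0,"wz": 0},
  ],
)

```text
time_s: 20.7
eef_pos: [403.2, -38.9, 211.8]
ee_rot: [0.0, 0.772, 0.636, 0.0]
force: [0.1, 0.7, 0.0]
grip_width: 0.001
grip_force: 0.0
```

```bash
python3 -c "
from h import *
cs()
for n in ('side','top'):
    c=eyes.capture(n)
    if n=='side': cv2.imwrite('pics/s6.png',cv2.resize(c['frame'][90:220,240:400],None,fx=4,fy=4,interpolation=cv2.INTER_CUBIC))
    for l in('lid_tab','lid_hinge'):
        for d in eyes.landmark_of(n,l): print(n,l,d['p'],Ro.from_euler('z',.195).apply(w(c,d['point'])-[485,-55,0]).round(0))
"
```

```text
t 20.7 case-frame TCP [-8.330e+01 -1.000e-01  2.118e+02] tilt [ 0. -0. -1.] F [0.1 0.7 0. ] 0.000989262544128606 [-0.39  0.09  1.9   0.    1.15 -0.2 ]
side lid_tab 0.93 [-118.    2.   92.]
side lid_hinge 0.96 [90.  4. 89.]
side lid_hinge 0.56 [ 246. -252.    1.]
top lid_tab 0.71 [-119.    2.   92.]
top lid_hinge 0.87 [89.  3. 87.]
```

View pics/s6.png

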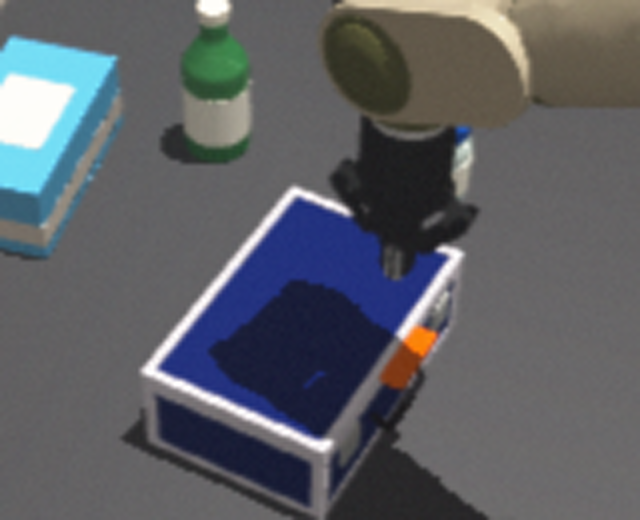

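The side crop shows the lid flush on the case, the tab at (410,355) and the arm clear. The press stopped firmly at the height expected for a shut lid.

```bash
python3 -c "
from rig import finish_job
print(finish_job())"
```

```text
the job is handed in; nothing more can be done
None
```

I laid the small yellow meter flat, screen up, in the front bay, lowered the lid gently until it was shut, and handed the job in at about 21 s; no verdict was returned.

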